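Shut and clip the sandwich toaster

ROBOT

A 7-joint arm with a two-finger parallel gripper is mounted at the origin on the work surface. World frame = base frame: x ahead of the robot, y to its left, z up, the work surface at z = 0. Lengths are in mm, angles in rad, forces in N, time in s.
With the tool pointing down it reaches from about 425 to 875 mm from the base axis. Payload 4.7 kg.
Tool frame: the origin (TCP) lies at the very end of the fingers, on their centre line; the grasp point (between the pads) lies 19 mm behind it (robot.grip_point_offset is the distance from the TCP to the grasp point, in mm); z points along the fingers, y is the line along which they close (so a half turn about z gives the same grasp; the last joint's range is limited). The gripper opens to 85 mm and grips with 20 to 120 N. Pads are 22 mm wide; open, the fingers measure 114 mm over their backs; the gripper's body (76 mm by 85 mm) begins 54 mm behind the grasp point. The pads swing forward as they close: fully open they stand 13 mm farther back than shut.
Start: joints at [1.162, 0.321, -0.07, 1.45, 0.023, 1.371, -0.057], TCP at [266.688, -592.795, 192.349] pointing down, gripper open.
Joint ranges: [-2.86, 2.86], [-0.3, 2.09], [-1.38, 1.24], [0.06, 2.45], [-1.56, 4.7], [0.09, 2.05], [-2.69, 2.69]. Speed limits (rad/s): [2.57, 2.57, 3.14, 3.14, 3.14, 3.14, 3.14].

INTERFACE

Orientations are given as a rotation vector (axis times angle).
In Python, from station import sensors, viewer, ticket, robot gives the robot as it stands. The module is installed in compiled form; this text tells all that it offers.
- The arm moves only by the shell command python3 -m jog 'ROWS'. ROWS is JSON, a list that holds one entry, the list of rows, each a list of 5 numbers: the opening, from 0 (shut) to 1 (fully open), then the shift along the tool's x, y, z as a fraction of full scale, then the turn about the tool's z as a fraction of full scale. In form: [[[fingers, dx, dy, dz, roll], ...]]. A call has exactly 10 rows; each row is the pose to reach, as a shift and turn from the pose commanded when the call began, along the tool's axes at that moment, turning the shorter way round; what a row does not reach only later rows make up. Full scale, the value 1, is 1 m for a shift and 360 degrees for a turn. A row lasts 1/12 s, in which the tool goes at most 41.7 mm and 7.16 degrees, less where a joint would pass 70% of its speed; a pose out of reach is approached as far as the arm can. A call with a number of a shift or a turn outside -1 to 1 is refused whole. A call with a gripper value outside its range is refused whole. The fingers move at their own pace and stop on an object; the grip force is fixed at half the most. Time passes only in rows, so rows that repeat a pose let the fingers close, or fill a call up. It gives the time, the measured TCP pose, the force, the opening and the grip force at its end, in the units of the state.
- sensors.get_obs(): the state, without advancing time (a new reading comes with each control period).
- viewer.capture(name): name is "scene" or "top" or "wrist"; returns the picture (384x512x3 uint8, red, green, blue); there is no depth.
- viewer.camera_model(name): a dict with "vfov" (degrees; the focal length in pixels is half the picture's height over the tangent of half this angle, whatever the lens; pixels are square), "cx", "cy" (the principal point, pixels), "T" (4x4, takes a point from camera to world coordinates); the wrist camera has in their place "tool_from_camera" (4x4, takes a point from camera to tool coordinates, whose origin is the TCP and whose axes are the flange's). Camera axes: x right, y up, looking along -z (the intrinsics and any distortion apply to the point x, -y, -z); pixel columns grow to the right and rows downward; lengths in mm; the calibration is good to about 2 mm. A picture is of the moment at which its call begins: read the wrist's pose just before it. camera_model takes no time and is no camera call.
- ticket.hand_in(): hands the job in; it is judged then, once.
The state is a dict: "time": time; "qpos": joint angles; "joint_vel": joint speeds; "joint_efforts": joint torques, N m; "position": TCP position; "tcp_rot": TCP orientation; "contact_force": force on the tool from outside, world axes, zero at the start; "wrist_torque": the same for the moment, N m; "width": finger opening in mm; "finger_force": force on a finger pad.
Only numpy, scipy, OpenCV 4.12 (cv2) and the standard library are available. Lean on these libraries where they do the work, as an engineer would, in place of code of your own. Each camera call takes 0.05 s, during which the arm holds its last target. There are 200 camera calls.

TASK

Breakfast is made and the sandwich toaster has cooled: shut it up for putting away. Lower its lid gently until it is fully down on the base, then swing the steel clip on the end of the upper handle down and in until it sits home against the lower handle, hooked under it. Leave the breakfast things around it where they stand.

Things in the scene. Friction and masses are not known exactly. Their poses are not given: they have to be found in the camera images.
- toaster: Base of a white sandwich toaster; stands firm, does not slide. Shell 230 (x) by 235 (y) mm. Origin: centre of its underside, on the table; x from front (handles) to back (hinge), y across, z up. At the front a black lower handle, 90 mm wide, juts from x = -115 to -171.5 mm, z = 24 to 44 mm: its front face and underside are the clip's catch.
- hinge (a point): Middle of the lid's hinge line, at the back of the base: x = 115 mm, z = 46 mm in the base's frame; the hinge line runs along the base's y. Its axes are those of the base.
- lid (a joint): Lid angle, rad: 0 = fully down on the base, growing as its front edge rises; starts open at 0.55 to 0.95. The hinge is stiff: the lid stays wherever it is left and takes 0.5 to 3 N at the handle to lower. Lid down: its white top is at z = 88 mm (steel panel 90 mm) and reaches forward to x = -115 mm in the base's frame.
- handle_top (a point): Middle of the top face of the black upper handle on the lid: 255 mm forward of the hinge line and 22 mm above it with the lid down (x = -140, z = 68 mm in the base's frame). The handle is 90 mm wide (y), 18 mm thick and spans 230 to 280 mm from the hinge line. Turns with the lid: x points to the hinge, z out of the handle's top face.
- clip (a joint): Angle of the steel clip relative to the lid, rad: 0 = home (lid down: tongue straight down); grows as the free end swings outward and up, 1.57 = straight out in front of the handle. Starts at 0.9 to 1.5; friction holds it where it is left, about 1 N at its end moves it. Lid down: its foot swings in 2.5 mm below the lower handle and hooks it. Swung in with the lid up, the foot lands on that handle.
- clip_hinge (a point): Middle of the clip's pin (4 mm radius, along y) at the end of the upper handle; with the lid down at x = -170, z = 60 mm in the base's frame. The clip is a steel tongue 46 mm wide, 42.5 mm long from the pin, outer face 8 mm outside the pin's axis, with a lip 3.5 mm proud at the free end and a foot reaching 13 mm inward from that face. z points from free end to pin.
- clip_end (a point): Middle of the clip's free end, 42.5 mm from the pin. With the clip home and the lid down it is at x = -176, z = 17.5 mm in the base's frame.
- plate: White plate with two slices of toast, 250 mm across, 35 mm tall: bystander. Origin under its centre.
- mug: White mug, 80 mm across, 95 mm tall, with a handle: bystander. Origin under its centre.
- jam: Jam jar, 68 mm across, 95 mm tall: bystander. Origin under its centre.
- tumbler: Glass tumbler, 72 mm across, 100 mm tall: bystander. Origin under its centre.
- juice: Juice bottle, 72 mm across, 200 mm tall: bystander. Origin under its centre.
- eggcup: Egg cup with an egg, 48 mm across, 72 mm tall: bystander, in front of the toaster to one side. Origin under its centre.
- spoon: Steel spoon lying on the table, 170 mm long: bystander. Origin at its middle.

How it is judged (in metres and radians):
On the way, in this order (a step that is already met when the one before it is completed fails the run):
1. the lid is fully down on the base (within 0.02 rad, about 5 mm at the handle), the clip still swung out (value of joint lid below 0.02 rad and value of joint clip above 0.3 rad), for 0.2 s.
2. the clip is home against the lower handle (within 0.06 rad, about 2.5 mm at its end) (value of joint lid below 0.02 rad and value of joint clip below 0.06 rad), for 0.2 s.
At the end, for the whole second after the job is handed in: The lid is fully down (within 0.02 rad) and the clip is home, hooked under the lower handle (within 0.06 rad of square, about 2.5 mm at its end), both at rest (all of step 2 and velocity of joint clip between -0.1 and 0.1 rad/s and velocity of joint lid between -0.05 and 0.05 rad/s); the robot touches nothing.
It fails at once if the lid is slammed (the lid turns down faster than 2.5 rad/s, about 0.7 m/s at the handle) (velocity of joint lid below -2.5 rad/s).
It fails at once if a breakfast thing is pushed more than 40 mm from its place (distance of any of plate, mug, jam, tumbler, juice, eggcup, spoon from where it was at the start of the episode above 0.04 m).
It fails at once if a cup, jar or bottle is knocked over (angle between any of mug, jam, tumbler, juice, eggcup's own z axis and vertical above 0.6 rad).
It also fails if it takes over 45 s, if anything falls off the work surface, if the arm or the gripper's body presses on something with over 40 N, if the wrist force passes 120 N, or if a joint passes its speed limit or range.

## Working session

There is one attempt and no reset: what is moved stays moved. The work goes in short steps, Python scripts to look and compute and a shell command to move; the robot and the scene stay as the last step left them, time stands still between calls to the robot, and variables do not carry over. Pictures are saved under pics/ and viewed, at most 10 in all, crops included, and the job is handed in when it is done.

```bash
mkdir -p pics
python3 - <<'E'
from station import sensors, viewer
import cv2,numpy as np
o=sensors.get_obs();print(o['time'],o['position'],o['tcp_rot'],o['width'])
for n in("scene","top"):
    im=viewer.capture(n);cv2.imwrite(f"pics/{n}.png",im[:,:,::-1])
for n in("scene","top","wrist"):print(n,viewer.camera_model(n))
E
```

```text
0.0 [ 266.43902119 -592.2162981   191.2387615 ] [-3.06985532e+00 -6.58840145e-01  7.29842498e-04] 85.40739535418365
scene {'vfov': 53.039881629362384, 'cx': 253.21404653020485, 'cy': 194.28061049971978, 'T': array([[-9.12811103e-01, -2.76782023e-01,  3.00279206e-01,
         9.15069131e+02],
       [ 4.07872881e-01, -5.81183335e-01,  7.04177281e-01,
         8.85900764e+02],
       [-2.03863421e-02,  7.65256586e-01,  6.43402483e-01,
         8.37210721e+02],
       [ 0.00000000e+00,  0.00000000e+00,  0.00000000e+00,
         1.00000000e+00]])}
top {'vfov': 47.24142047637389, 'cx': 259.0115587676727, 'cy': 188.5124221081127, 'T': array([[ 1.54458408e-02,  9.90511830e-01, -1.36556729e-01,
         3.46728314e+02],
       [-9.99880379e-01,  1.54115936e-02, -1.30808188e-03,
         4.90971563e+01],
       [ 8.08886218e-04,  1.36560598e-01,  9.90631389e-01,
         1.61721725e+03],
       [ 0.00000000e+00,  0.00000000e+00,  0.00000000e+00,
         1.00000000e+00]])}
wrist {'vfov': 65.54131879827771, 'cx': 254.86014980587166, 'cy': 186.81950649108535, 'tool_from_camera': array([[ 3.17884718e-04,  9.51783853e-01,  3.06769288e-01,
         7.91504800e+01],
       [ 9.99999855e-01, -4.35629431e-04,  3.15352254e-04,
         3.07012614e-01],
       [ 4.33784914e-04,  3.06769144e-01, -9.51783854e-01,
        -1.80227145e+02],
       [ 0.00000000e+00,  0.00000000e+00,  0.00000000e+00,
         1.00000000e+00]])}
```

View pics/scene.png

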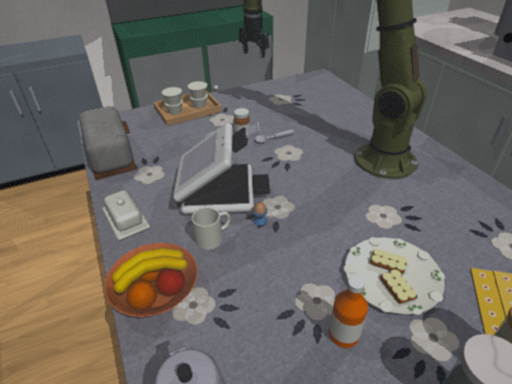

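View pics/top.png

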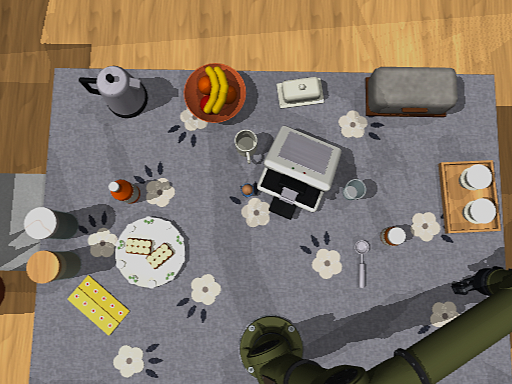

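The toaster is at about (300,170) in the top view, its handle at (285,208) facing the robot. The lid is open. I'll enlarge both views.

Run:
```python
import cv2,numpy as np
a=cv2.imread("pics/top.png")[115:230,225:385];b=cv2.imread("pics/scene.png")[110:260,160:320]
cv2.imwrite("pics/c1.png",cv2.resize(a,None,fx=5,fy=5,interpolation=cv2.INTER_CUBIC))
cv2.imwrite("pics/c2.png",cv2.resize(b,None,fx=4,fy=4,interpolation=cv2.INTER_CUBIC))
```

```text
(no output)
```

View pics/c1.png

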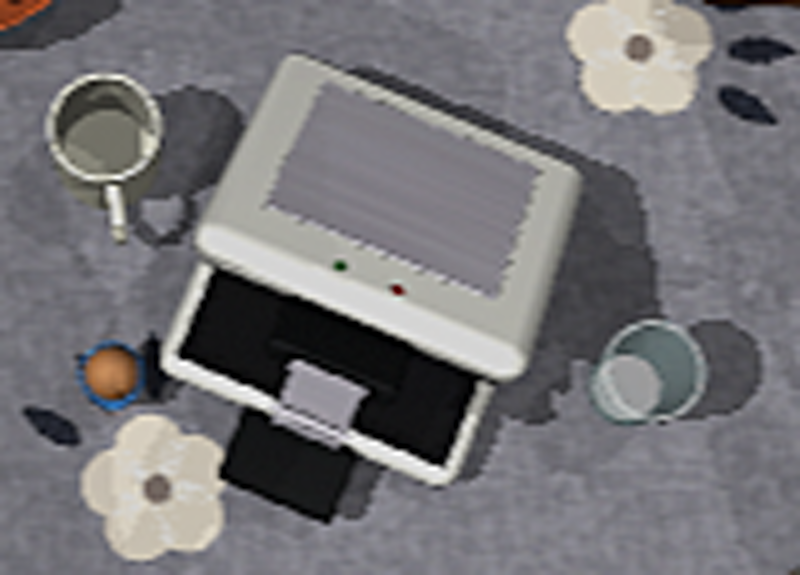

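View pics/c2.png

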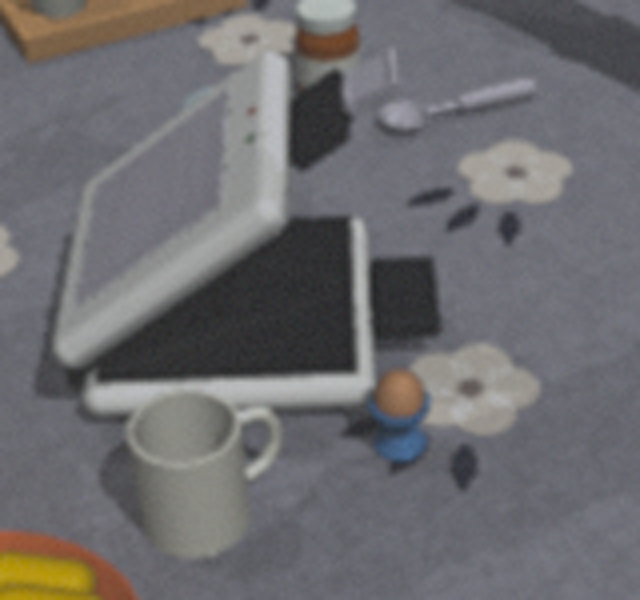

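Top crop: the lower handle's front edge runs (222,478)–(330,522) and the clip's end (275,408)–(342,445). Scene crop: the handle's front edge runs (433,258)–(440,334) and the clip tip (390,50)–(398,90). Next I'll fit the toaster pose, lid and clip angles.

```bash
cat > h.py <<'E'
import numpy as np
from station import viewer
def proj(n,P,m=None):
    m=m or viewer.camera_model(n);T=m['T'];f=192/np.tan(np.radians(m['vfov'])/2)
    q=(np.asarray(P)-T[:3,3])@T[:3,:3]
    return np.array([m['cx']-f*q[...,0]/q[...,2],m['cy']+f*q[...,1]/q[...,2]]).T
def ry(a,v):  # rotate forward(-x) up by a  (x,z)
    x,z=v;return np.array([x*np.cos(a)+z*np.sin(a),-x*np.sin(a)+z*np.cos(a)])
def base(p,x,y,z):
    c,s=np.cos(p[2]),np.sin(p[2]);return np.array([p[0]+c*x-s*y,p[1]+s*x+c*y,z])
def lid(p,x,y,z): # x,z from hinge, lid-down
    X,Z=ry(p[3],(x,z));return base(p,115+X,y,46+Z)
def clip(p,x,y,z): # from pin, home
    X,Z=ry(p[4],(x,z));return lid(p,-285+X,y,14+Z)
E
cat > fit.py <<'E'
from h import *
from scipy.optimize import least_squares
t=lambda u,v:(225+u/5,115+v/5); s=lambda u,v:(160+u/4,110+v/4)
D=[("top",base,(-171.5,45,44),t(222,476)),("top",base,(-171.5,-45,44),t(330,522)),
("scene",base,(-171.5,45,44),s(440,334)),("scene",base,(-171.5,-45,44),s(433,258)),
("top",clip,(-10,23,-42.5),t(275,408)),("top",clip,(-10,-23,-42.5),t(342,444)),
("scene",clip,(-10,23,-42.5),s(398,92)),("scene",clip,(-10,-23,-42.5),s(390,50)),
("scene",lid,(-280,45,22),s(350,121)),("scene",lid,(-280,-45,22),s(340,72)),
("top",lid,(-228,117.5,15),t(203,252)),("top",lid,(-228,-117.5,15),t(520,378)),
("top",base,(-115,117.5,40),t(163,370)),("top",base,(-115,-117.5,40),t(442,487))]
ms={n:viewer.camera_model(n) for n in("top","scene")}
r=lambda p:np.concatenate([proj(n,f(p,*a),ms[n])-uv for n,f,a,uv in D])
S=least_squares(r,[640,-50,-.4,.75,1.2],loss='soft_l1',x_scale=[100,100,1,1,1]);p=S.x
print(p.round(3));print(r(p).reshape(-1,2).round(1))
for n,q in dict(handle_top=lid(p,-255,0,22),pin=clip(p,0,0,0),tip=clip(p,-6,0,-42.5),htop_down=base(p,-140,0,68),lowfront=base(p,-171.5,0,34)).items():print(n,q.round(1))
E
python3 fit.py
```

```text
[ 6.29252e+02 -8.85300e+01 -3.83000e-01  6.35000e-01  1.32900e+00]
[[-1.3 -0.4]
 [ 0.3  0.1]
 [-0.6 -4.2]
 [-0.7 -1.8]
 [-0.3  1.2]
 [-0.1 -0.3]
 [-0.3 -2.7]
 [ 1.   0. ]
 [-2.9  1.1]
 [-1.  -2.2]
 [-3.7  0.6]
 [-0.9  2.9]
 [-2.  -1.2]
 [ 2.4  0.5]]
handle_top [557.6 -59.6 215. ]
pin [530.8 -48.8 226.4]
tip [496.6 -35.  248.2]
htop_down [499.4 -36.2  68. ]
lowfront [470.2 -24.4  34. ]
```

```bash
python3 -m jog '[[[0,0,0,-0.04,0],[0,0,0,-0.08,0.02],[0,0.03,-0.025,-0.1,0.04],[0,0.06,-0.05,-0.11,0.06],[0,0.09,-0.075,-0.11,0.08],[0,0.12,-0.1,-0.11,0.1],[0,0.15,-0.126,-0.11,0.115],[0,0.18,-0.152,-0.11,0.128],[0,0.21,-0.178,-0.11,0.128],[0,0.24,-0.204,-0.11,0.128]]]'
```

```text
time: 0.93
position: [402.1, -306.2, 302.0]
tcp_rot: [3.084, -0.596, -0.001]
contact_force: [0.8, -0.5, -0.2]
width: -0.2
finger_force: 0.0
```

```bash
python3 -m jog '[[[0,0,-0.035,0,0],[0,0,-0.07,-0.01,0],[0,0,-0.105,-0.02,0],[0,0,-0.14,-0.028,0],[0,0,-0.175,-0.028,0],[0,0,-0.21,-0.028,0],[0,-0.004,-0.245,-0.028,0],[0,-0.008,-0.27,-0.028,0],[0,-0.008,-0.283,-0.028,0],[0,-0.008,-0.283,-0.028,0]]]'
cat > cap.py <<'E'
import sys,cv2,pickle
from station import sensors,viewer
o=sensors.get_obs();im=viewer.capture("wrist");n=sys.argv[1]
pickle.dump((o['position'],o['tcp_rot']),open(n+'.pkl','wb'))
cv2.imwrite(f'pics/{n}.png',cv2.resize(im[:,:,::-1],(768,576),interpolation=cv2.INTER_CUBIC))
print(o['position'],o['tcp_rot'],o['time'])
E
python3 cap.py w1
```

```text
time: 1.77
position: [500.2, -38.3, 330.0]
tcp_rot: [-3.085, 0.585, 0.001]
contact_force: [0.0, 0.1, -0.6]
width: 0.0
finger_force: 0.0
[500.16141365 -38.30267717 330.03421264] [-3.08543401e+00  5.84542481e-01  5.96377405e-04] 1.7667
```

View pics/w1.png

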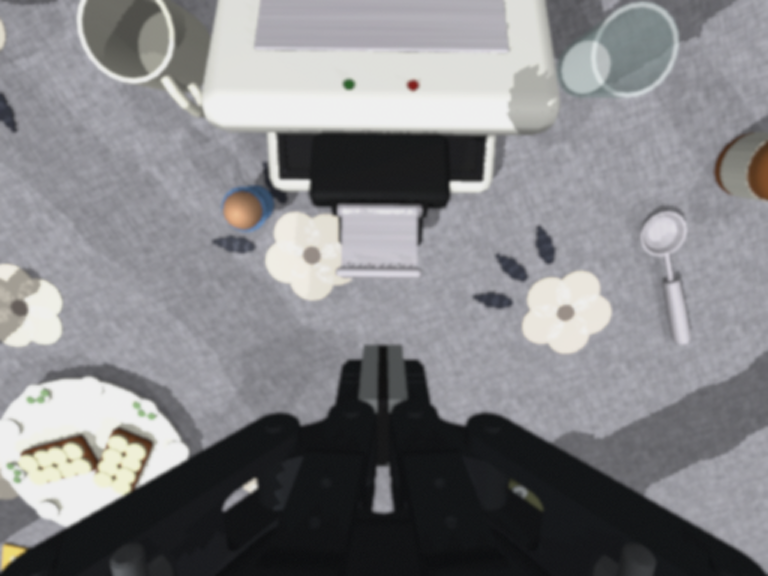

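The wrist view shows the toaster nearly aligned with the tool. The clip lip runs (337,272)–(421,272), the handle spans cols 311–450 with its front at row ~206, and the base rim's front corners are (271,190) and (494,190). The eggcup is off to the left. I'll add these to the fit.

```bash
cat > fit2.py <<'E'
import pickle,re
src=open('fit.py').read()
pre,post=src.split("r=lambda p:")
exec(pre)
from scipy.spatial.transform import Rotation as R
pos,rot=pickle.load(open('w1.pkl','rb'))
m=dict(viewer.camera_model("wrist"));T=np.eye(4);T[:3,:3]=R.from_rotvec(rot).as_matrix();T[:3,3]=pos
m['T']=T@m['tool_from_camera'];ms['wrist']=m
w=lambda u,v:(u/1.5,v/1.5)
D+=[("wrist",clip,(-11.5,23,-42.5),w(337,270)),("wrist",clip,(-11.5,-23,-42.5),w(421,270)),
("wrist",lid,(-280,45,22),w(311,190)),("wrist",lid,(-280,-45,22),w(450,190)),
("wrist",base,(-115,117.5,46),w(269,191)),("wrist",base,(-115,-117.5,46),w(495,191)),
("wrist",lid,(-230,117.5,30),w(204,115)),("wrist",lid,(-230,-117.5,30),w(559,120))]
exec("r=lambda p:"+post)
E
python3 fit2.py
```

```text
[ 6.32806e+02 -9.02670e+01 -3.86000e-01  6.36000e-01  1.33800e+00]
[[-0.9 -1.5]
 [ 0.6 -0.9]
 [-1.8 -4.1]
 [-1.8 -1.8]
 [ 0.2 -0.1]
 [ 0.4 -1.6]
 [-1.8 -2.7]
 [-0.4 -0. ]
 [-4.3  1.1]
 [-2.2 -2.2]
 [-3.2 -0.5]
 [-0.4  1.9]
 [-1.5 -2.3]
 [ 2.8 -0.4]
 [ 3.   0.7]
 [-1.8  1.3]
 [-1.9  1.7]
 [ 2.3  2.8]
 [-1.7 -2.4]
 [ 0.8 -0.5]
 [-4.4  0.2]
 [ 4.5 -0.1]]
handle_top [561.4 -61.2 215.1]
pin [534.6 -50.4 226.5]
tip [500.6 -36.5 248.7]
htop_down [503.1 -37.6  68. ]
lowfront [473.9 -25.7  34. ]
```

```bash
python3 -m jog '[[[0,0.03,-0.002,0,0],[0,0.06,-0.002,0.01,0],[0,0.069,-0.002,0.03,0],[0,0.069,-0.002,0.055,0],[0,0.069,-0.002,0.08,0],[0,0.069,-0.002,0.09,0],[0,0.069,-0.002,0.097,0],[0,0.069,-0.002,0.1,0],[0,0.069,-0.002,0.102,0],[0,0.069,-0.002,0.102,0]]]'; python3 cap.py w2
```

```text
time: 2.65
position: [565.0, -66.8, 229.4]
tcp_rot: [3.084, -0.596, 0.003]
contact_force: [0.7, -0.7, 0.1]
width: 0.2
finger_force: 0.0
[565.01974203 -66.84306694 229.35866698] [ 3.08415851e+00 -5.96046453e-01  2.77441364e-03] 2.65
```

View pics/w2.png

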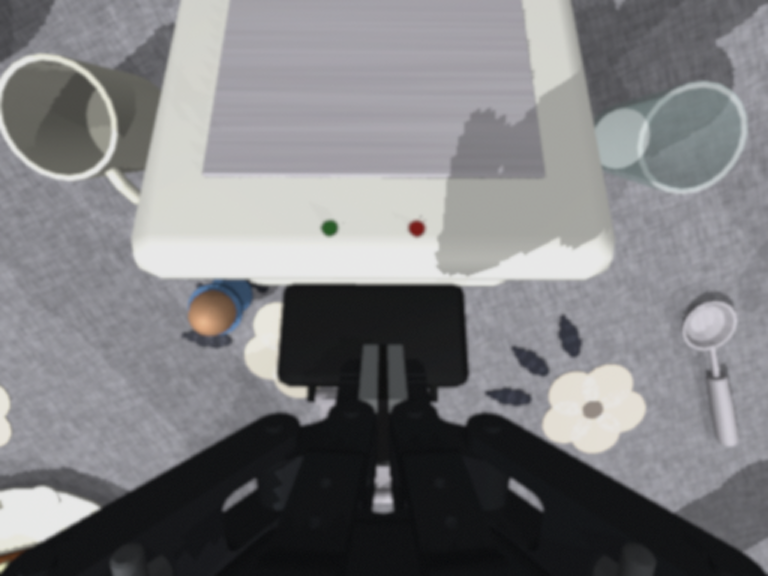

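Fingers are above the middle of the handle (rows 284–385, fingertip at row 345). I'll lower along the hinge arc.

```bash
python3 -m jog '[[[0,0.003,-0.002,0.01,0],[0,-0.006,-0.002,0.022,0],[0,-0.014,-0.002,0.032,0],[0,-0.021,-0.002,0.042,0],[0,-0.027,-0.002,0.052,0],[0,-0.033,-0.002,0.062,0],[0,-0.039,-0.002,0.072,0],[0,-0.044,-0.002,0.083,0],[0,-0.048,-0.002,0.093,0],[0,-0.052,-0.002,0.105,0]]]'; python3 cap.py w3
```

```text
time: 3.53
position: [517.3, -45.0, 123.0]
tcp_rot: [3.085, -0.595, 0.002]
contact_force: [-0.8, 0.2, 2.1]
width: -0.0
finger_force: 0.8
[517.33552894 -45.04856587 122.97509758] [ 3.08466262e+00 -5.95269844e-01  2.07304469e-03] 3.5333
```

View pics/w3.png

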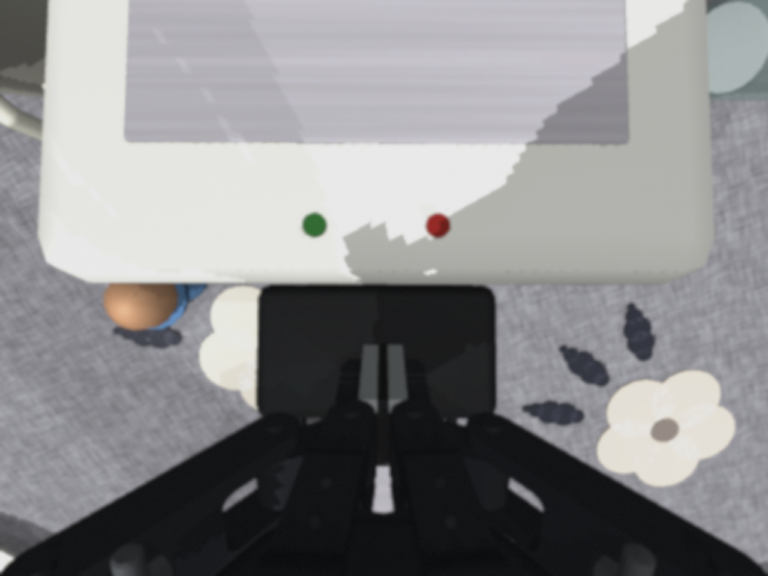

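The fingers are well seated on the handle and the force is about 2 N. Continuing down.

```bash
python3 -m jog '[[[0,-0.002,0,0.008,0],[0,-0.004,0,0.016,0],[0,-0.006,0,0.024,0],[0,-0.007,0,0.031,0],[0,-0.008,0,0.038,0],[0,-0.009,0,0.044,0],[0,-0.009,0,0.05,0],[0,-0.009,0,0.054,0],[0,-0.009,0,0.057,0],[0,-0.009,0,0.058,0]]]'
```

```text
time: 4.42
position: [508.5, -41.9, 64.7]
tcp_rot: [-3.085, 0.596, 0.001]
contact_force: [-0.6, 0.3, 1.4]
width: 0.3
finger_force: 0.5
```

```bash
python3 -m jog '[[[0,0,0,0.001,0],[0,0,0,0.002,0],[0,0,0,0.003,0],[0,0,0,0.004,0],[0,0,0,0.005,0],[0,0,0,0.005,0],[0,0,0,0.005,0],[0,0,0,0.005,0],[0,0,0,0.005,0],[0,0,0,0.005,0]]]'
```

```text
time: 5.25
position: [508.7, -42.0, 60.3]
tcp_rot: [3.085, -0.596, 0.0]
contact_force: [-0.2, -0.1, 0.6]
width: -0.0
finger_force: 0.0
```

```bash
python3 cap.py w4
python3 - <<'E'
import cv2
from station import viewer
a=viewer.capture("scene")[100:220,190:350,::-1]
b=cv2.imread("pics/w4.png")
a=cv2.resize(a,(768,576),interpolation=cv2.INTER_CUBIC)
import numpy as np
cv2.imwrite("pics/m4.png",cv2.resize(np.hstack([a,b]),(800,300),interpolation=cv2.INTER_AREA))
E
```

```text
[508.70517519 -41.96029443  60.27207823] [ 3.08452119e+00 -5.95527415e-01  1.26505523e-04] 5.25
```

View pics/m4.png

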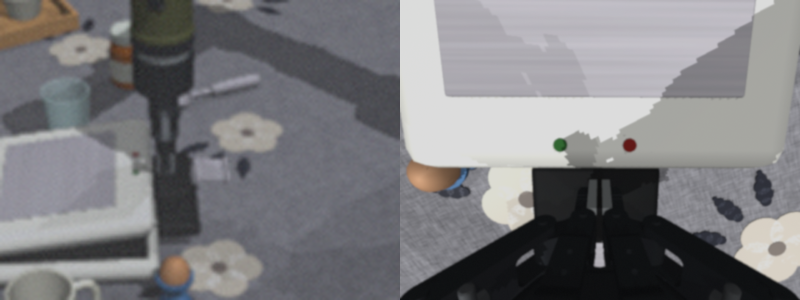

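The lid is still about 0.08 rad open. By handle-width depth, the fingers' effective contact is about 27 mm short of the reported TCP. I'll keep lowering and watch the force.

```bash
python3 -m jog '[[[0,-0.001,0,0.003,0],[0,-0.002,0,0.006,0],[0,-0.002,0,0.009,0],[0,-0.003,0,0.012,0],[0,-0.003,0,0.014,0],[0,-0.003,0,0.016,0],[0,-0.003,0,0.017,0],[0,-0.003,0,0.018,0],[0,-0.003,0,0.018,0],[0,-0.003,0,0.018,0]]]'
```

```text
time: 6.18
position: [505.9, -40.9, 42.2]
tcp_rot: [3.084, -0.595, 0.0]
contact_force: [1.2, 1.0, 0.2]
width: -0.2
finger_force: 0.0
```

```bash
python3 -m jog '[[[0,0,0,0,0],[0,0,0,0,0],[0,0,0,0,0],[0,0,0,0.001,0],[0,0,0,0.002,0],[0,0,0,0.003,0],[0,0,0,0.004,0],[0,0,0,0.005,0],[0,0,0,0.006,0],[0,0,0,0.007,0]]]'; python3 cap.py w5
python3 - <<'E'
import cv2,numpy as np
from station import viewer
s=viewer.capture("scene")[:,:,::-1];cv2.imwrite("pics/s5.png",s)
a=cv2.resize(s[130:225,200:310],(440,380),interpolation=cv2.INTER_CUBIC)
b=cv2.resize(cv2.imread("pics/w5.png")[200:576,150:500],(354,380))
cv2.imwrite("pics/m5.png",np.hstack([a,b]))
E
```

```text
time: 7.02
position: [505.8, -40.7, 35.1]
tcp_rot: [3.085, -0.595, -0.0]
contact_force: [-0.3, 0.0, 0.6]
width: 0.0
finger_force: 0.5
[505.76247233 -40.73243942  35.12360377] [ 3.08458601e+00 -5.95413096e-01 -4.10523050e-04] 7.0167
```

View pics/m5.png

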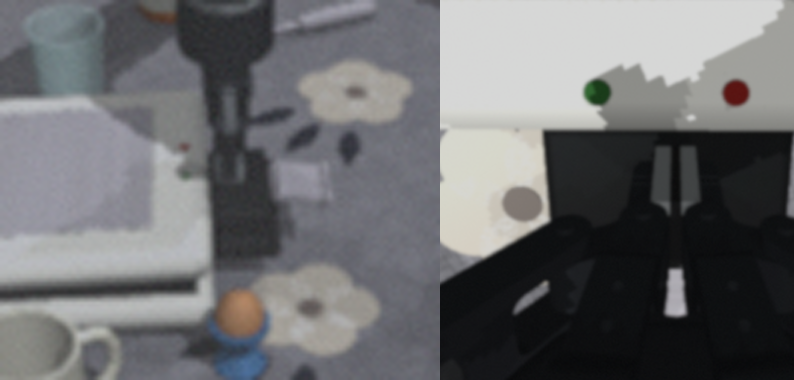

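The lid is nearly closed: a thin, parallel seam shows in the scene crop at row ~288. I'll press on until there is a firm stop.

```bash
python3 -m jog '[[[0,0,0,0.001,0],[0,0,0,0.001,0],[0,0,0,0.002,0],[0,0,0,0.002,0],[0,0,0,0.003,0],[0,0,0,0.003,0],[0,0,0,0.004,0],[0,0,0,0.004,0],[0,0,0,0.005,0],[0,0,0,0.005,0]]]'
```

```text
time: 7.95
position: [505.8, -40.8, 30.1]
tcp_rot: [3.085, -0.595, -0.0]
contact_force: [0.3, 0.0, 0.7]
width: 0.0
finger_force: 0.0
```

```bash
python3 -m jog '[[[0,0,0,0.001,0],[0,0,0,0.001,0],[0,0,0,0.002,0],[0,0,0,0.002,0],[0,0,0,0.003,0],[0,0,0,0.003,0],[0,0,0,0.003,0],[0,0,0,0.003,0],[0,0,0,0.003,0],[0,0,0,0.003,0]]]'
```

```text
time: 8.78
position: [505.9, -40.9, 29.0]
tcp_rot: [3.084, -0.595, -0.0]
contact_force: [-5.1, 0.3, 14.1]
width: 0.0
finger_force: 6.8
```

A firm stop at 14 N: the lid is down. Next I'll check the effective fingertip offset in the scene view and compare the lid edge with the model.

```bash
python3 - <<'E'
from h import *
p=[632.8,-90.3,-.386,0,1.338]
f=lambda P:((proj('scene',P)-[200,130])*4).round(0)
for z in(35,48,62,74):print('tip',z,f(np.array([505.8,-40.7,z])),f(np.array([505.8+10,-44.7,z])))
for a in(0,.03,.06):
  p[3]=a;print(a,'handle corners',[f(lid(p,d,y,22)).tolist() for d,y in((-280,45),(-280,-45),(-230,45))],'lid top front',f(lid(p,-230,0,42)))
p[3]=0
print('lowhandle',f(base(p,-171.5,45,44)),f(base(p,-171.5,45,24)))
E
python3 cap.py w6
python3 - <<'E'
import cv2,numpy as np
from station import viewer
s=viewer.capture("scene")[:,:,::-1];cv2.imwrite("pics/s6.png",s)
# shift of lid region between s5 and s6
a=cv2.imread("pics/s5.png",0)[150:200,215:245];b=cv2.cvtColor(s,cv2.COLOR_BGR2GRAY)[150:200,215:245]
print(cv2.phaseCorrelate(np.float32(a),np.float32(b)))
for n in(5,6):
  g=cv2.imread(f"pics/s{n}.png",0);print(n,g[185:215,225],g[185:215,245])
E
```

```text
tip 35 [227. 212.] [214. 212.]
tip 48 [227. 200.] [214. 200.]
tip 62 [227. 186.] [214. 187.]
tip 74 [226. 175.] [213. 175.]
0 handle corners [[265.0, 215.0], [258.0, 149.0], [202.0, 217.0]] lid top front [200. 163.]
0.03 handle corners [[264.0, 206.0], [257.0, 141.0], [201.0, 210.0]] lid top front [198. 157.]
0.06 handle corners [[262.0, 198.0], [256.0, 132.0], [200.0, 203.0]] lid top front [196. 150.]
lowhandle [273. 237.] [273. 256.]
[505.94364366 -40.85992795  28.99743822] [ 3.08365314e+00 -5.95332379e-01 -2.26074268e-04] 8.7833
((0.17539137722990006, 0.8029092050355366), 0.9837942806879679)
5 [139 139 156 173 176 177 175 178 182 186 183 183 175 161 134  98  69  51
  71 125 171 184 182 178 165 151 147 177 174 139] [176 175 174 178 176 177 181 184 184 182 178 172 157 126  89  61  49  62
 114 172 186 183 176 168 152 124  94  68  76  93]
6 [140 139 143 155 178 176 174 178 181 184 185 184 182 175 160 126  95  63
  70 125 172 182 182 175 165 150 148 177 175 139] [178 178 175 177 176 177 179 183 182 184 182 177 171 159 130 102  66  62
 112 169 183 182 175 167 155 123  90  70  75  92]
```

The seam is uniform and the contact is hard, so the lid is down. The visible fingertip sits about 38 mm behind the reported TCP. Now I'll lift, move out over the clip and come down close above it.

```bash
python3 -m jog '[[[0,0,0,-0.02,0],[0,0,0,-0.045,0],[0,-0.02,0,-0.045,0],[0,-0.045,0,-0.045,0],[0,-0.07,0,-0.045,0],[0,-0.07,0,-0.035,0],[0,-0.07,0,-0.022,0],[0,-0.07,0,-0.01,0],[0,-0.07,0,-0.003,0],[0,-0.07,0,-0.003,0]]]'; python3 cap.py w7
python3 - <<'E'
import cv2,numpy as np
from station import viewer
s=viewer.capture("scene")[:,:,::-1];cv2.imwrite("pics/s7.png",s)
a=cv2.resize(s[130:225,200:310],(440,380),interpolation=cv2.INTER_CUBIC)
b=cv2.resize(cv2.imread("pics/w7.png")[100:476,150:500],(354,380))
cv2.imwrite("pics/m7.png",np.hstack([a,b]))
E
```

```text
time: 9.72
position: [439.7, -14.7, 28.7]
tcp_rot: [-3.085, 0.595, 0.005]
contact_force: [0.4, 0.2, 0.2]
width: 0.2
finger_force: 0.0
[439.74575188 -14.70166137  28.72228882] [-3.08459666  0.59538415  0.004589  ] 9.7167
```

```bash
python3 - <<'E'
import cv2
g=cv2.imread("pics/s7.png",0);print(g[185:215,225],g[185:215,245])
E
python3 -m jog '[[[0,0,0,0.004,0],[0,0,0,0.008,0],[0,0,0,0.012,0],[0,0,0,0.016,0],[0,0,0,0.02,0],[0,0,0,0.024,0],[0,0,0,0.027,0],[0,0,0,0.029,0],[0,0,0,0.03,0],[0,0,0,0.03,0]]]'
python3 - <<'E'
import cv2
from station import viewer
cv2.imwrite("pics/s8.png",viewer.capture("scene")[:,:,::-1])
E
```

```text
[153 150 149 160 181 186 185 183 184 185 186 183 181 176 159 126  92  64
  70 122 175 184 184 177 168 149 143 160 165 142] [177 176 177 176 176 177 177 179 184 184 182 178 172 159 132 101  69  64
 118 169 183 181 175 167 154 127  93  71  79  94]
time: 10.65
position: [440.6, -14.7, -0.1]
tcp_rot: [3.085, -0.595, -0.001]
contact_force: [-0.0, -0.8, -0.5]
width: -0.0
finger_force: 0.1
```

Run:
```python
import cv2
for n in(6,7,8):
  g=cv2.imread(f"pics/s{n}.png",0);print(n);print(g[166:196:2,262:290:2])
```

```text
6
[[110 110 113 111 108  67  68  88 105 111 114  91  54  57]
 [ 82  86 103 114 111  98 109 114 112 111 112  97  54  63]
 [ 49  46  74 104 110 108 114 112 108 114 114 113  76  93]
 [ 50  46  49 105 136 135 131 130 120 115 117 113 109 108]
 [ 49  52  55 114 144 144 147 152 152 134 111 110 107 109]
 [ 51  53  52 101 139 141 141 142 148 129 119 110 115 115]
 [ 50  46  52  88 140 144 141 145 143 135 130 111 110 109]
 [ 51  51  51  88 119 130 129 135 137 129 134 111 111 115]
 [ 52  50  52  58  82  85 112 115 110 105 111 114 113 113]
 [ 58  52  55  51  73  76  99 116 115 109 115 116 116 111]
 [ 52  52  48  49  74  73  93 113 113 113 112 112 111 112]
 [ 47  48  50  51  68  74  87 104 105 109 110 111 107 110]
 [ 55  57  56  55  81 101  93 105 104 105 103 106 106 103]
 [ 52  49  51  50  86 102 104  98 104 107 107 108 100 100]
 [ 62  67  79  84  98 104 103 105 105 102 108 102 102 101]]
7
[[114 109 113 113 107  69  63  45  41  43  46  71  55  53]
 [ 85  87 107 114 108 101 103  53  48  51  82  96  55  67]
 [ 48  48  74 104 109 111 101  66  41  59 113 112  78  97]
 [ 50  44  52  86 106 106 102  70
[... 863 characters left out ...]
7  49  85 107 111  94  39  47  54  45  89 112 109]
 [ 53  50  53  97  90 109 100  39  42  44  50 108 111 108]
 [ 54  53  52  90  89  92  97  53  44  62  98 113 112 114]
 [ 55  51  50  86  81  80  82  62  45  68 113 113 109 112]
 [ 47  54  49  78  94  75  75  66  47  71 114 112 111 114]
 [ 53  50  51  55  86 107  95  75  73  96 111 113 112 111]
 [ 52  59  55  49  72  94 116 113 114 115 114 115 112 113]
 [ 54  55  47  48  75  79  96 115 130 112 114 110 108 108]
 [ 52  49  51  47  73  75  89 108 141 104 107 112 103 103]
 [ 59  57  56  51  60  75  96 105 108 101 108 110 106 105]
 [ 52  50  50  57  71  73  90 101 103 107 106 103 103 103]
 [ 60  59  74  76 100 102 102 103 106 103 109 105 104 103]]
```

The clip has swung down with the fingers. I'll lower a little more, then push inward.

```bash
python3 -m jog '[[[0,0,0,0.004,0],[0,0,0,0.008,0],[0,0,0,0.012,0],[0,0.002,0,0.012,0],[0,0.004,0,0.012,0],[0,0.006,0,0.012,0],[0,0.008,0,0.012,0],[0,0.01,0,0.012,0],[0,0.012,0,0.012,0],[0,0.013,0,0.012,0]]]'
```

```text
time: 11.53
position: [452.4, -19.5, -11.9]
tcp_rot: [3.085, -0.596, -0.003]
contact_force: [-6.1, 2.5, 2.4]
width: 0.3
finger_force: 2.5
```

```bash
python3 -m jog '[[[0,0.001,0,0,0],[0,0.001,0,0,0],[0,0.002,0,0,0],[0,0.002,0,0,0],[0,0.003,0,0,0],[0,0.003,0,0,0],[0,0.004,0,0,0],[0,0.004,0,0,0],[0,0.004,0,0,0],[0,0.004,0,0,0]]]'
```

```text
time: 12.37
position: [452.0, -19.5, -12.1]
tcp_rot: [3.084, -0.594, -0.015]
contact_force: [-12.5, 5.7, 12.5]
width: -0.1
finger_force: 7.3
```

The push met a hard stop. It is either home or caught, so I'll probe the tongue at two heights: lip level first, then higher up.

```bash
python3 -m jog '[[[0,-0.01,0,0,0],[0,-0.016,0,0,0],[0,-0.016,0,0.005,0],[0,-0.016,0,0.01,0],[0,-0.013,0,0.01,0],[0,-0.011,0,0.01,0],[0,-0.009,0,0.01,0],[0,-0.007,0,0.01,0],[0,-0.005,0,0.01,0],[0,-0.003,0,0.01,0]]]'
```

```text
time: 13.2
position: [450.2, -18.5, -22.2]
tcp_rot: [3.085, -0.595, -0.013]
contact_force: [-13.0, 5.5, 11.7]
width: -0.0
finger_force: 7.6
```

```bash
python3 -m jog '[[[0,-0.01,0,0,0],[0,-0.016,0,-0.008,0],[0,-0.016,0,-0.018,0],[0,-0.01,0,-0.018,0],[0,-0.005,0,-0.018,0],[0,-0.001,0,-0.018,0],[0,0.001,0,-0.018,0],[0,0.003,0,-0.018,0],[0,0.004,0,-0.018,0],[0,0.004,0,-0.018,0]]]'
```

```text
time: 14.03
position: [451.9, -19.6, -5.1]
tcp_rot: [3.084, -0.595, -0.021]
contact_force: [-16.0, 5.2, 13.4]
width: 0.1
finger_force: 8.1
```

Contact X is the same at two heights up the tongue, and the lip contact is 2 mm farther out, which suggests the tongue is vertical and home. I'll retreat and turn the camera round to verify.

```bash
python3 -m jog '[[[0,-0.015,0,0,0],[0,-0.025,0,-0.01,0],[0,-0.025,0,-0.05,0],[0,-0.025,0,-0.09,0.01],[0,-0.025,0,-0.13,0.03],[0,-0.02,0,-0.15,0.05],[0,-0.01,0,-0.15,0.07],[0,0,0,-0.15,0.09],[0,0.01,0,-0.15,0.11],[0,0.02,0,-0.15,0.13]]]'; python3 -c "
from station import sensors;print(sensors.get_obs()['qpos'])"
```

```text
time: 14.87
position: [469.1, -25.7, 148.0]
tcp_rot: [-2.68, 1.631, -0.006]
contact_force: [-1.0, 1.0, 0.0]
width: -0.1
finger_force: 0.0
[ 0.72065081 -0.01854435 -0.70536279  1.92351445 -0.01485041  1.22675065
 -2.64410782]
```

```bash
R='1'; python3 -m jog '[[[0,0,0,0,-0.019],[0,0,0,0,-0.038],[0,0,0,0,-0.057],[0,0,0,0,-0.076],[0,0,0,0,-0.095],[0,0,0,0,-0.114],[0,0,0,0,-0.133],[0,0,0,0,-0.152],[0,0,0,0,-0.171],[0,0,0,0,-0.19]]]' && python3 -m jog '[[[0,0,0,0,-0.019],[0,0,0,0,-0.038],[0,0,0,0,-0.057],[0,0,0,0,-0.076],[0,0,0,0,-0.095],[0,0,0,0,-0.114],[0,0,0,0,-0.133],[0,0,0,0,-0.152],[0,0,0,0,-0.171],[0,0,0,0,-0.19]]]' && python3 -m jog '[[[0,0,0,0,-0.019],[0,0,0,0,-0.038],[0,0,0,0,-0.057],[0,0,0,0,-0.076],[0,0,0,0,-0.095],[0,0,0,0,-0.114],[0,0,0,0,-0.133],[0,0,0,0,-0.152],[0,0,0,0,-0.171],[0,0,0,0,-0.19]]]'; python3 -c "
from station import sensors;print(sensors.get_obs()['qpos'])"
```

```text
time: 15.7
position: [467.4, -26.9, 147.8]
tcp_rot: [-3.136, -0.17, -0.006]
contact_force: [-0.3, -0.0, -0.6]
width: 0.0
finger_force: 0.0
time: 16.53
position: [467.4, -26.8, 147.8]
tcp_rot: [2.498, 1.903, 0.006]
contact_force: [0.6, 0.3, 0.0]
width: -0.1
finger_force: 0.0
time: 17.37
position: [467.4, -26.9, 147.8]
tcp_rot: [0.996, 2.976, 0.003]
contact_force: [-0.5, -0.1, -0.4]
width: 0.1
finger_force: 0.0
[ 0.67884486 -0.02184218 -0.6618675   1.92707866 -0.01525902  1.22782045
  0.94725099]
```

```bash
python3 -m jog '[[[0,0,0,0.01,-0.015],[0,0,0,0.02,-0.03],[0,0,0,0.03,-0.041],[0,0,0,0.04,-0.041],[0,0,0,0.05,-0.041],[0,0,0,0.05,-0.041],[0,0,0,0.05,-0.041],[0,0,0,0.05,-0.041],[0,0,0,0.05,-0.041],[0,0,0,0.05,-0.041]]]'; python3 cap.py w9
python3 - <<'E'
import cv2,numpy as np
from station import viewer
s=viewer.capture("scene")[:,:,::-1];cv2.imwrite("pics/s9.png",s)
g=cv2.imread("pics/s9.png",0);print(g[198:208,225],g[198:208,245])
a=cv2.resize(s[150:220,235:300],(390,420),interpolation=cv2.INTER_CUBIC)
b=cv2.resize(cv2.imread("pics/w9.png")[100:380,250:520],(405,420),interpolation=cv2.INTER_CUBIC)
cv2.imwrite("pics/m9.png",np.hstack([a,b]))
E
```

```text
time: 18.2
position: [467.4, -26.4, 98.5]
tcp_rot: [0.614, 3.076, 0.002]
contact_force: [0.5, 0.2, -0.4]
width: 0.1
finger_force: 0.0
[467.38581509 -26.37456135  98.54704819] [6.13525434e-01 3.07628783e+00 1.70316137e-03] 18.2
[174 156 123  94  63  69 118 171 184 180] [156 130  98  68  64 115 167 181 181 174]
```

View pics/m9.png

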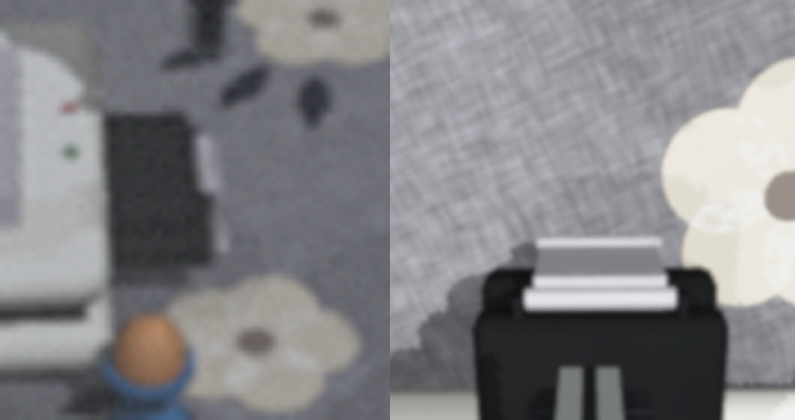

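The tongue hangs at the front, lip at row ~242 of the right crop, lower handle's edge at ~270, pin bar at ~290–310. I'll compare with the model for several clip angles.

Run:
```python
from h import *
import pickle
from scipy.spatial.transform import Rotation as R
pos,rot=pickle.load(open('w9.pkl','rb'))
m=dict(viewer.camera_model("wrist"));T=np.eye(4);T[:3,:3]=R.from_rotvec(rot).as_matrix();T[:3,3]=pos
m['T']=T@m['tool_from_camera']
f=lambda P:(((proj('w',P,m)*1.5-[250,100])*1.5)+[390,0]).round(0).tolist()
p=[632.8,-90.3,-.386,0,0]
print('low handle front top',f(base(p,-171.5,45,44)),f(base(p,-171.5,-45,44)))
print('up handle front top',f(lid(p,-280,45,22)),f(lid(p,-280,-45,22)), 'pin front',f(clip(p,-4,23,2)),f(clip(p,-4,-23,2)))
for c in(0,.06,.15,.3,.5):
  p[4]=c;print(c,'lip',f(clip(p,-11.5,23,-42.5)),f(clip(p,-11.5,-23,-42.5)),'face30',f(clip(p,-8,0,-30)),'face0',f(clip(p,-8,23,0)),f(clip(p,-8,-23,0)))
```

```text
low handle front top [717.0, 290.0] [474.0, 292.0]
up handle front top [729.0, 332.0] [464.0, 334.0] pin front [663.0, 301.0] [530.0, 302.0]
0 lip [652.0, 245.0] [538.0, 246.0] face30 [595.0, 263.0] face0 [663.0, 288.0] [530.0, 289.0]
0.06 lip [652.0, 239.0] [538.0, 240.0] face30 [595.0, 259.0] face0 [663.0, 289.0] [530.0, 290.0]
0.15 lip [653.0, 231.0] [537.0, 232.0] face30 [595.0, 253.0] face0 [663.0, 290.0] [529.0, 291.0]
0.3 lip [654.0, 219.0] [536.0, 220.0] face30 [595.0, 244.0] face0 [664.0, 292.0] [529.0, 293.0]
0.5 lip [655.0, 205.0] [534.0, 205.0] face30 [595.0, 234.0] face0 [664.0, 295.0] [529.0, 296.0]
```

Every cue points to home: the lip's distance from both handles is no more than predicted for c = 0, and the touch probes agree. The seam is unchanged and the arm is clear, so I'm handing in.

```bash
python3 -c "
from station import ticket;print(ticket.hand_in())"
```

```text
the job is handed in; nothing more can be done
None
```

I lowered the toaster lid to a firm stop and swung the clip in against the lower handle. Camera and touch checks say it is hooked home, the arm is clear, and I handed the job in; no verdict came back.

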